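Wedge the board carrier into the tapered dovetail slide

TASK

Pick up the circuit-board carrier, set its dovetail foot down on the open landing of the steel slide with the narrow end pointing into the way, and slide it in under the lips until it wedges tight (a steady push of about 11 N, never more than about 14 N). Where it tightens differs each time, so go by feel; then let go and leave it standing wedged in the slide, and leave everything else on the bench where it is.

Things in the scene. Friction and masses are not known exactly. Their poses are not given: they have to be found in the camera images.
- way: Dovetail slide fixed on the 3 mm bench mat: dark base plate 235 x 93 x 12 mm, x -110 to +125, y -37 to +56. Origin: underside, on the way's centre line. x runs along the way from the open landing into the narrowing end, y left, z up. The plate's top (z 12) is the floor the foot slides on. Lips stand on it from x -15 to +125; the right one is fixed, straight along x, face at y -19 at the floor.
- way_landing (a point): Middle of the open landing, on the floor of the slide (way x -62.5, y 0): bare plate from way x -110 to -15, long enough for the whole 80 mm foot to be set down on it behind the lips. Axes as the slide's.
- way_mouth (a point): Mouth of the way, on the floor (way x -15, y 0): here the lips begin, bright steel, up to 15 mm high above the floor, leaning in 15 degrees over the way, so the foot enters only along x. Between them at the floor: y -19 to about +29. With the carrier in line, its foot fits the mouth with carrier y between +2 and +12 mm.
- way_gib (a point): Top of the left lip's middle (way x 55): a gib tapered 1 in 6, face about y +29 at the mouth, +6 at x 125, on a stiff spring (16 N per mm sideways, 4 mm at most). Its rest setting varies by 3.5 mm each way, so the foot's centre begins to tighten anywhere from way x +25 to +67; then the push needed grows about 2 to 5 N per mm. Friction holds it when let go (it varies by 20 %).
- carrier_grip (a point): Grip post of the loose board carrier (aluminium, about 350 g, green circuit board on top): this point is mid-post, 45 mm above the foot's underside, 57 above the slide's underside when standing in it. x points to the foot's narrow end, z up. Post 24 long (x), 16 wide (y, grip across it from above), top 21 mm above this point; its flat upright rear face, 12 mm behind, can be pushed on.
- carrier_foot (a point): Centre of the carrier's foot, on its underside, 28 mm ahead of and 45 below the grip point, same axes. Foot 80 long, 15 high, flush with the post's rear; narrow end at x +40. At the underside the right flank is straight at y -19, the left tapers 1 in 6 from y +26 (rear) to +12 (front); both lean in 15 degrees. Wedged: y about 0 in the way. Board 60 x 44, 38 to 41 mm up, x -4 to +56; parts to 53.
- tin: Open steel tin of brass wool, 60 across, 36 high; origin under its centre. Leave it alone.
- spool: White solder spool lying flat, 56 across, 28 high; origin under its centre. Leave it alone.
- screwdriver: Screwdriver lying on the mat, orange handle. Leave it alone.
- cutters: Small side cutters with black handles lying on the mat, about 130 long. Leave them alone.
- battery_box: Black two-cell battery holder, 75 by 34 by 17 mm. Leave it alone.

How it is judged:
On the way, in this order (a step that is already met when the one before it is completed fails the run):
1. the carrier stands on the floor of the slide, in line with it, its narrow end on the landing or just under the lips (z of carrier_grip in the frame of way between 0.052 and 0.062 m and angle between the x axis of carrier_grip and the x axis of way, either way round below 0.09 rad and x of carrier_grip in the frame of way between -0.105 and -0.03 m and y of carrier_grip in the frame of way between -0.006 and 0.022 m), for 0.1 s.
2. the carrier's whole foot is under the lips and wedged tight (pressing on the slide with more than 12 N, summed over its contacts) (z of carrier_grip in the frame of way between 0.052 and 0.062 m and angle between the x axis of carrier_grip and the x axis of way, either way round below 0.09 rad and x of carrier_grip in the frame of way between -0.012 and 0.06 m and y of carrier_grip in the frame of way between -0.006 and 0.006 m and contact force between carrier and way above 12 N), for 0.2 s.
At the end, for the whole second after the job is handed in: The carrier rests in the slide, whole foot under the lips (grip point x -12 to +60, |y| under 6, z 52 to 62 mm in the slide's frame), in line within 0.09 rad, still wedged so that it presses on the slide with over 12 N (summed over its contacts) with nothing holding it (all of step 2 and linear speed of carrier below 0.005 m/s); the robot touches nothing.
It fails at once if the carrier is driven into the way so hard (well over 14 N of push) that it presses on the slide with more than 42 N, summed over its contacts (contact force between carrier and way above 42 N and x of carrier_grip in the frame of way above -0.03 m).
It fails at once if a bystander is moved by more than 20 mm (distance of any of tin, spool, screwdriver, cutters, battery_box from where it was at the start of the episode above 0.02 m).
It also fails if it takes over 64 s, if anything falls off the work surface, if the arm or the gripper's body presses on something with over 40 N, if the wrist force passes 120 N, or if a joint passes its speed limit or range.

ROBOT

A 6-joint arm with a two-finger parallel gripper is mounted at the origin on the work surface. World frame = base frame: x ahead of the robot, y to its left, z up, the work surface at z = 0. Lengths are in m, angles in rad, forces in N, time in s.
With the tool pointing down it reaches from about 0.3 to 0.875 m from the base axis. Payload 6.4 kg.
Tool frame: the origin (TCP) lies at the centre of the arm's flange, where the gripper is bolted on; the fingertips stand 173 mm ahead of it and the grasp point (between the pads) lies 155 mm ahead of it; z points along the fingers, x is the direction in which the jaws open and shut, and the axes are right-handed (so a half turn about z gives the same grasp; the last joint's range is limited). The gripper opens to 85 mm and grips with 20 to 120 N. Pads are 22 mm wide; open, the fingers measure 114 mm over their backs; the gripper's body (76 mm by 85 mm) begins 54 mm behind the grasp point. The pads swing forward as they close: fully open they stand 13 mm farther back than shut.
Start: joints at [-1.472, 0.181, 1.607, -0, 1.354, -0.206], TCP at [0.173, -0.549, 0.405] pointing down, gripper open.
Joint ranges: [-2.99, 2.99], [-0.89, 2.07], [0.3, 2.58], [-1.14, 4.28], [0, 2.63], [-3.12, 3.12]. Speed limits (rad/s): [2.57, 2.57, 3.01, 3.14, 3.14, 3.14].

INTERFACE

Orientations are given as a unit quaternion [w, x, y, z].
In Python, from bench import ctrl gives the robot as it stands. The module is installed in compiled form; this text tells all that it offers.
- The arm moves only by the tool move_arm, never from a script. Its argument "moves" is a list of rows, each an object of numbers: "gripper": the opening in per cent of the stroke, from 0 (shut) to 100 (fully open); "x", "y", "z": the shift along the tool's x, y, z in cm; "roll": the turn about the tool's z in degrees. In form: [{"gripper": .., "x": .., "y": .., "z": .., "roll": ..}, ...]. A call has 1 to 5 rows; each row shifts and turns the commanded pose from where the row before left it, along the tool's axes as they then stand; what a row does not reach is not made up. A row lasts 1/8 s, in which the tool goes at most 62.5 mm and 10.7 degrees, less where a joint would pass 70% of its speed; a pose out of reach is approached as far as the arm can. A call is refused whole if a number of a shift passes 6.25 or a number of a turn 10.7, either way. A call with a gripper value outside its range is refused whole. The fingers move at their own pace and stop on an object; the grip force is fixed at half the most. Time passes only in rows, so rows that do not move let the fingers close. It gives the time, the measured TCP pose, the force and the opening at its end, in the units of the state.
- ctrl.get_obs(): the state, without advancing time (a new reading comes with each control period).
- ctrl.camera(name): name is "scene" or "top" or "wrist"; returns a dict with "img" (420x560x3 uint8, red, green, blue), "fx", "fy", "cx", "cy" (pixels), "D" ([k1, k2, p1, p2, k3] as OpenCV has them; the pictures are not rectified), "world_from_camera" (4x4, takes a point from camera to world coordinates); the wrist camera has in their place "tool_from_camera" (4x4, takes a point from camera to tool coordinates, whose origin is the TCP and whose axes are the tool frame's). Camera axes: x right, y up, looking along -z (the intrinsics and any distortion apply to the point x, -y, -z); pixel columns grow to the right and rows downward; lengths in m; the calibration is good to about 2 mm. A picture is of the moment at which its call begins: read the wrist's pose just before it. There is no depth.
- ctrl.hand_in(): hands the job in, once; it reports no verdict.
The state is a dict: "time_s": time; "q": joint angles; "dq": joint speeds; "joint_efforts": joint torques, N m; "eef_pos": TCP position; "eef_rot": TCP orientation; "wrist_force": force on the tool from outside, world axes, zero at the start; "torque": the same for the moment, N m; "opening": opening from 0.0 (shut) to 1.0 (fully open).
Only numpy, scipy, OpenCV 4.12 (cv2) and the standard library are available. Lean on these libraries where they do the work, as an engineer would, in place of code of your own. Each camera call takes 0.05 s, during which the arm holds its last target. There are 200 camera calls.

## Working session

There is one attempt and no reset: what is moved stays moved. The work goes in short steps, Python scripts to look and compute and a tool call to move; the robot and the scene stay as the last step left them, time stands still between calls to the robot, and variables do not carry over. Pictures are saved under pics/ and viewed, about 8 in all and at most 12, crops included, and the job is handed in when it is done.

Besides the shell and the picture viewer there is one more tool, called after "Call:" in YAML: its name, and indented under it one key for each argument. move_arm: Moves the arm, as the interface text tells. Its arguments: {"type":"object","properties":{"moves":{"type":"array","items":{"type":"object","properties":{"gripper":{"type":"number"},"x":{"type":"number"},"y":{"type":"number"},"z":{"type":"number"},"roll":{"type":"number"}}}}},"required":["moves"]}

```bash
mkdir -p pics
cat > h.py <<'E'
import numpy as np, cv2
from bench import ctrl
from scipy.spatial.transform import Rotation as R
def snap(name,f):
    o=ctrl.get_obs(); c=ctrl.camera(name)
    if name=="wrist":
        T=np.eye(4); T[:3,:3]=R.from_quat(np.roll(o["eef_rot"],-1)).as_matrix(); T[:3,3]=o["eef_pos"]
        c["world_from_camera"]=T@np.array(c["tool_from_camera"])
    cv2.imwrite(f"pics/{f}.png",c["img"][:,:,::-1]); np.savez(f"pics/{f}.npz",**{k:np.array(v) for k,v in c.items()})
    return c
def load(f): return dict(np.load(f"pics/{f}.npz"))
def KD(c): return np.array([[c["fx"],0,c["cx"]],[0,c["fy"],c["cy"]],[0,0,1]],float),np.array(c["D"],float)
def ray(c,uv):
    K,D=KD(c); p=cv2.undistortPoints(np.array(uv,float).reshape(-1,1,2),K,D).reshape(-1,2)
    d=np.c_[p[:,0],-p[:,1],-np.ones(len(p))]; W=np.array(c["world_from_camera"])
    return W[:3,3],d@W[:3,:3].T
def onz(c,uv,z):
    o,d=ray(c,uv); return o+d*((z-o[2])/d[:,2])[:,None]
def proj(c,P):
    W=np.linalg.inv(c["world_from_camera"]); P=np.atleast_2d(P)@W[:3,:3].T+W[:3,3]
    K,D=KD(c); return cv2.projectPoints(P*[1,-1,-1],np.zeros(3),np.zeros(3),K,D)[0].reshape(-1,2)
E
python3 - <<'E'
from h import *
cs=[snap(n,n+"0") for n in("top","scene","wrist")]
for c in cs: print(c["fx"],c["world_from_camera"].round(3).tolist())
cv2.imwrite("pics/a.png",cv2.resize(cs[0]["img"][:,:,::-1],(800,600)))
print(ctrl.get_obs())
E
```

```text
416.5857978368692 [[0.01, 0.985, -0.172, 0.423], [-1.0, 0.007, -0.02, -0.001], [-0.018, 0.172, 0.985, 1.031], [0.0, 0.0, 0.0, 1.0]]
420.0794911246042 [[0.637, -0.453, 0.623, 1.285], [0.77, 0.369, -0.52, -0.602], [0.005, 0.811, 0.584, 0.73], [0.0, 0.0, 0.0, 1.0]]
361.01564428035664 [[0.3, 0.921, 0.248, 0.235], [-0.954, 0.29, 0.076, -0.528], [-0.002, -0.26, 0.966, 0.373], [0.0, 0.0, 0.0, 1.0]]
{'time_s': 0.15, 'q': array([-1.47231717e+00,  1.81390071e-01,  1.60776066e+00, -1.37808355e-05,
        1.35378169e+00, -2.06326562e-01]), 'dq': array([-0.00043608, -0.00176592, -0.00389768,  0.00048304,  0.00017453,
        0.00085729]), 'joint_efforts': array([-8.09002358e-05, -4.45267618e+01, -3.51694858e+01, -4.40664044e-04,
        5.87164803e-03, -5.96993686e-06]), 'eef_pos': array([ 0.17254383, -0.54830918,  0.40398841]), 'eef_rot': array([-4.94023717e-04,  8.06259916e-01, -5.91561069e-01, -4.52464445e-04]), 'wrist_force': array([ 0.48866042,  0.18790742, -0.19650429]), 'torque': array([0.0065101 , 0.00062743, 0.00578865]), 'opening': 1.001806249664028}
```

View pics/a.png

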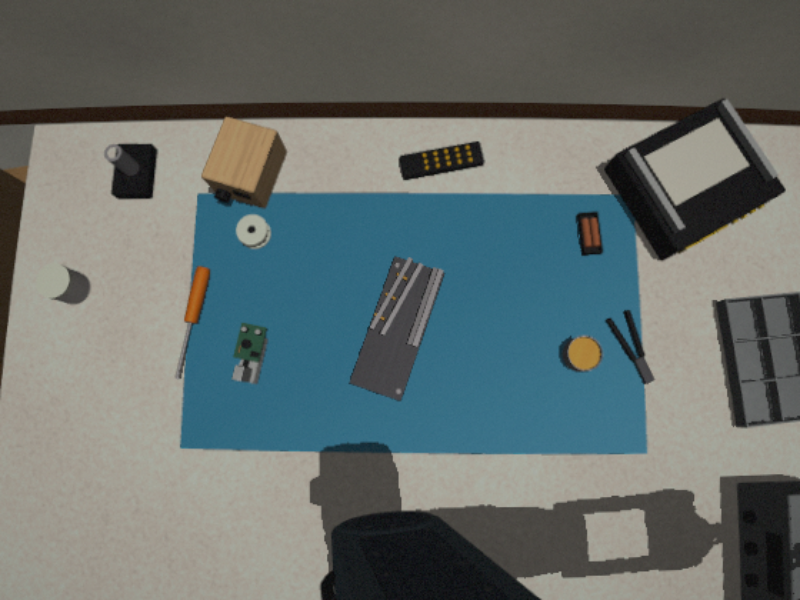

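View pics/scene0.png

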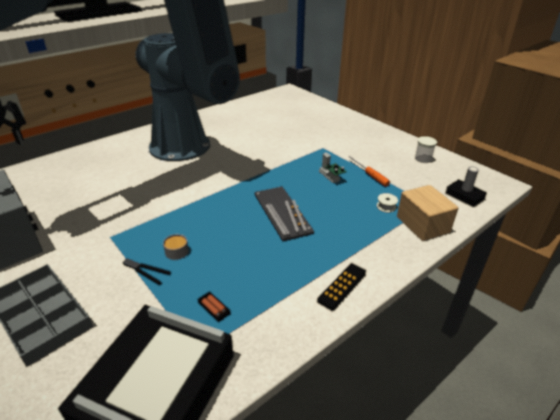

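The top view (800 px scale) shows the slide at about (397,330), landing at the bottom and the narrowing end up and to the right. The carrier is at (250,352), with its bright post at (247,372) and its green board ahead of it, up-image. The other items are clear of both. Next I'll get coarse poses from masks.

Run:
```python
from h import *
c=load("top0"); im=c["img"]; hsv=cv2.cvtColor(im,cv2.COLOR_RGB2HSV)
def comp(m,at):
    n,l,s,ce=cv2.connectedComponentsWithStats(m.astype(np.uint8))
    roi=np.zeros_like(m); x,y=int(at[0]*.7),int(at[1]*.7); 
    k=np.bincount(l[y-12:y+13,x-12:x+13].ravel(),minlength=n); k[0]=0; return l==k.argmax()
blue=(hsv[...,0]>90)&(hsv[...,0]<115)&(hsv[...,1]>110)
way=comp(~blue,(380,350)); cnt=max(cv2.findContours(way.astype(np.uint8),0,2)[0],key=cv2.contourArea)
p=onz(c,cnt.reshape(-1,2),.015)[:,:2]; r=cv2.minAreaRect((p*1000).astype(np.float32)); print("way",r,cv2.boxPoints(r).round(1).tolist())
car=comp(~blue,(250,350)); g=car&(hsv[...,0]>40)&(hsv[...,0]<90)&(hsv[...,1]>80)
for n,m,z in(("green",g,.043),("car",car,.02)):
    cnt=max(cv2.findContours(m.astype(np.uint8),0,2)[0],key=cv2.contourArea)
    p=onz(c,cnt.reshape(-1,2),z)[:,:2]; r=cv2.minAreaRect((p*1000).astype(np.float32)); print(n,r,cv2.boxPoints(r).round(1).tolist())
print("post top",onz(c,[[247*.7,370*.7]],.069))
```

```text
way ((555.1743774414062, 25.00377655029297), (93.14873504638672, 241.00277709960938), 71.45380401611328) [[426.1000061035156, 19.200000762939453], [654.5999755859375, -57.5], [684.2000122070312, 30.799999237060547], [455.70001220703125, 107.5]]
green ((521.0348510742188, 273.27581787109375), (44.28019714355469, 58.9949951171875), 78.23993682861328) [[487.6000061035156, 257.6000061035156], [545.4000244140625, 245.60000610351562], [554.4000244140625, 288.8999938964844], [496.70001220703125, 301.0]]
car ((503.4684143066406, 279.8056640625), (52.55099868774414, 99.64139556884766), 78.77765655517578) [[449.5, 263.70001220703125], [547.2000122070312, 244.3000030517578], [557.5, 295.8999938964844], [459.70001220703125, 315.29998779296875]]
post top [[0.47210423 0.26788973 0.069     ]]
```

Call:
move_arm:
  moves:
    - {"gripper": 100,"x": -4.7,"y": -3.5}
    - {"x": -4.7,"y": -3.5}
    - {"x": -4.7,"y": -3.5}
    - {"x": -4.7,"y": -3.5}
    - {"x": -4.7,"y": -3.5}

```text
validation failed for argument at $.mo...
```

Call:
move_arm:
  moves:
    - {"x": -4.7,"y": -3.5}
    - {"x": -4.7,"y": -3.5}
    - {"x": -4.7,"y": -3.5}
    - {"x": -4.7,"y": -3.5}
    - {"x": -4.7,"y": -3.5}

```text
validation failed for argument at $.mo...
```

Call:
move_arm:
  moves:
    - {"x": -4.7,"y": -3.5}
    - {"x": -4.7,"y": -3.5}
    - {"roll": 9.7}
    - {"roll": 9.7}
    - {"roll": 9.6}

```text
validation failed for argument at $.mo...
```

All five keys are required in every row.

Call:
move_arm:
  moves:
    - {"gripper": 100,"x": -4.7,"y": -3.5,"z": 0,"roll": 0}
    - {"gripper": 100,"x": -4.7,"y": -3.5,"z": 0,"roll": 0}
    - {"gripper": 100,"x": -4.7,"y": -3.5,"z": 0,"roll": 0}
    - {"gripper": 100,"x": -4.7,"y": -3.5,"z": 0,"roll": 0}
    - {"gripper": 100,"x": -4.7,"y": -3.5,"z": 0,"roll": 0}

```text
time_s: 0.78
eef_pos: [0.2691, -0.27, 0.4045]
eef_rot: [-0.0, 0.806, -0.592, 0.0]
wrist_force: [0.2, 0.5, 0.2]
opening: 1.0
```

Call:
move_arm:
  moves:
    - {"gripper": 100,"x": -4.7,"y": -3.5,"z": 0,"roll": 0}
    - {"gripper": 100,"x": -4.7,"y": -3.5,"z": 0,"roll": 0}
    - {"gripper": 100,"x": -4.7,"y": -3.5,"z": 0,"roll": 0}
    - {"gripper": 100,"x": -4.7,"y": -3.5,"z": 0,"roll": 0}
    - {"gripper": 100,"x": -4.7,"y": -3.5,"z": 0,"roll": 0}

```text
time_s: 1.4
eef_pos: [0.3655, 0.0069, 0.405]
eef_rot: [-0.0, 0.806, -0.592, 0.001]
wrist_force: [0.6, -0.8, 0.8]
opening: 1.0
```

Call:
move_arm:
  moves:
    - {"gripper": 100,"x": -4.7,"y": -3.5,"z": 0,"roll": 0}
    - {"gripper": 100,"x": -4.7,"y": -3.5,"z": 0,"roll": 0}
    - {"gripper": 100,"x": 0,"y": 0,"z": 0,"roll": 9.7}
    - {"gripper": 100,"x": 0,"y": 0,"z": 0,"roll": 9.7}
    - {"gripper": 100,"x": 0,"y": 0,"z": 0,"roll": 9.6}

```text
time_s: 2.02
eef_pos: [0.4038, 0.116, 0.4044]
eef_rot: [-0.0, -0.631, 0.776, 0.0]
wrist_force: [0.1, 0.5, 0.7]
opening: 1.0
```

Run:
```python
from h import *
c=snap("wrist","w1"); o=ctrl.get_obs(); print(o["time_s"],o["eef_pos"],o["eef_rot"],o["q"])
snap("top","top1")
```

```text
2.075 [0.40378458 0.11579068 0.40439143] [-2.73986185e-04 -6.28046729e-01  7.78175553e-01  1.97837691e-04] [-4.96551526e-03 -1.85330882e-01  1.97299788e+00 -4.05420130e-05
  1.35460038e+00  1.77855456e+00]
```

View pics/w1.png

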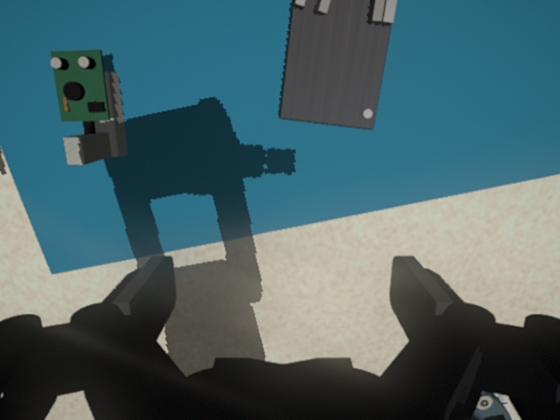

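The wrist view shows the carrier at the left edge: post top about (75,150), board about (80,90). The landing's corners are at (280,118) and (373,128). I'll move over the carrier and look straight down.

Call:
move_arm:
  moves:
    - {"gripper": 100,"x": -5.9,"y": -0.9,"z": 0,"roll": 0}
    - {"gripper": 100,"x": -5.9,"y": -0.9,"z": 0,"roll": 0}
    - {"gripper": 100,"x": -5.9,"y": -0.9,"z": 0,"roll": 0}
    - {"gripper": 100,"x": 0,"y": 0,"z": 5,"roll": 0}
    - {"gripper": 100,"x": 0,"y": 0,"z": 0,"roll": 0}

```text
time_s: 2.75
eef_pos: [0.4641, 0.2834, 0.3505]
eef_rot: [-0.004, -0.634, 0.773, 0.002]
wrist_force: [-0.5, 0.1, -0.3]
opening: 0.998
```

Run:
```python
from h import *
c=snap("wrist","w2"); o=ctrl.get_obs(); print(o["time_s"],o["eef_pos"],o["eef_rot"],o["q"])
def pix(n,g,yaw):
    c=load(n); a=np.radians(yaw); X=np.array([np.cos(a),np.sin(a)]);Y=np.array([-X[1],X[0]])
    return c
hsv=cv2.cvtColor(c["img"],cv2.COLOR_RGB2HSV)
g=((hsv[...,0]>40)&(hsv[...,0]<88)&(hsv[...,1]>80)).astype(np.uint8); g=cv2.morphologyEx(g,cv2.MORPH_CLOSE,np.ones((15,15)))
cnt=max(cv2.findContours(g,0,2)[0],key=cv2.contourArea)
r=cv2.minAreaRect((onz(c,cnt.reshape(-1,2),.044)[:,:2]*1000).astype(np.float32)); print(r)
```

```text
2.8 [0.46501395 0.28326706 0.35311786] [-0.00241925 -0.6334015   0.77381907  0.00086295] [ 3.29075990e-01  1.67196121e-01  1.73200344e+00 -7.71196540e-05
  1.24752968e+00  2.09880583e+00]
((520.1432495117188, 275.048095703125), (44.06443786621094, 59.37164306640625), 78.67549133300781)
```

View pics/w2.png

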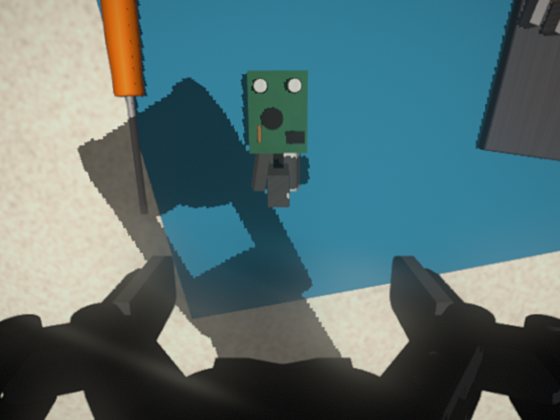

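The wrist view shows the board centred at (277,112), the post at about (279,185) behind it, and the screwdriver well to the left. I'll check the predicted post position against the picture, and locate the slide from the top picture (no arm occlusion there).

Run:
```python
from h import *
c=load("w2"); o=ctrl.get_obs()
a=np.radians(-11.3); X=np.array([np.cos(a),np.sin(a),0]);Y=np.array([-X[1],X[0],0])
G=np.array([.5203,.2745,.069])-.054*X
print("G",G); 
q=[G+sx*.012*X+sy*.008*Y for sx,sy in((1,1),(1,-1),(-1,-1),(-1,1))]; pp=proj(c,q); print(pp.round(1).tolist())
im=c["img"][150:225,235:325].copy(); im=cv2.resize(im,None,fx=6,fy=6,interpolation=cv2.INTER_CUBIC)
cv2.polylines(im,[((pp-[235,150]+.5)*6).astype(int)],True,(255,0,0),1)
# slide close from top1 (arm may occlude) 
t=load("top0")["img"][170:290,235:320]; t=cv2.resize(t,None,fx=3.75,fy=3.75,interpolation=cv2.INTER_CUBIC)
v=np.zeros((450,540+t.shape[1],3),np.uint8); v[:,:540]=im; v[:t.shape[0],540:]=t[:450]
cv2.imwrite("pics/b.png",cv2.resize(v,None,fx=.9,fy=.9)[...,::-1])
tx=R.from_quat(np.roll(o["eef_rot"],-1)).as_matrix(); print(tx.round(4).tolist()); print("shift tool cm",(tx.T@(np.r_[G[:2],.203]-o["eef_pos"])*100).round(2), "toolx yaw",np.degrees(np.arctan2(tx[1,0],tx[0,0])))
```

```text
G [0.46734681 0.28508109 0.069     ]
[[266.3, 175.0], [289.0, 174.9], [288.9, 207.6], [266.7, 207.6]]
[[-0.1976, -0.9803, -0.0048], [-0.9803, 0.1976, -0.0017], [0.0027, 0.0044, -1.0]]
shift tool cm [-0.26 -0.26 15.01] toolx yaw -101.39630229400707
```

View pics/b.png

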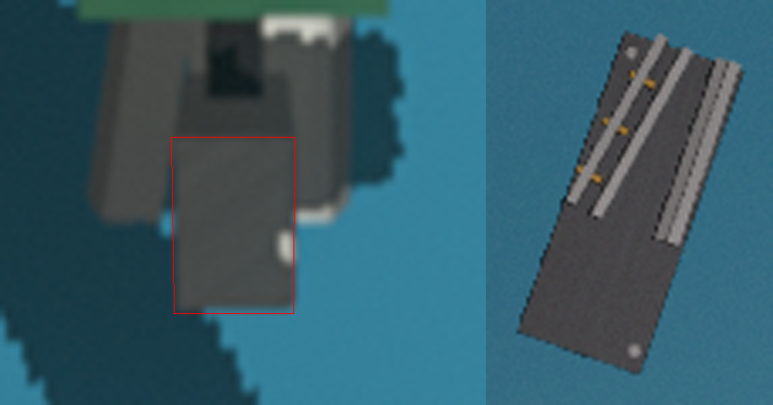

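The projected post top lands on the post in the picture to within about 1 mm, so I'll descend and grip.

Call:
move_arm:
  moves:
    - {"gripper": 100,"x": -0.25,"y": -0.25,"z": 4.5,"roll": 0}
    - {"gripper": 100,"x": 0,"y": 0,"z": 4.5,"roll": 0}
    - {"gripper": 100,"x": 0,"y": 0,"z": 4,"roll": 0}
    - {"gripper": 100,"x": 0,"y": 0,"z": 2,"roll": 0}
    - {"gripper": 100,"x": 0,"y": 0,"z": 0,"roll": 0}

```text
time_s: 3.42
eef_pos: [0.4691, 0.2848, 0.2052]
eef_rot: [-0.0, -0.632, 0.775, 0.0]
wrist_force: [-1.4, -0.1, -0.4]
opening: 1.001
```

Call:
move_arm:
  moves:
    - {"gripper": 10,"x": 0,"y": 0,"z": 0,"roll": 0}
    - {"gripper": 10,"x": 0,"y": 0,"z": 0,"roll": 0}
    - {"gripper": 10,"x": 0,"y": 0,"z": 0,"roll": 0}
    - {"gripper": 10,"x": 0,"y": 0,"z": 0,"roll": 0}
    - {"gripper": 10,"x": 0,"y": 0,"z": 0,"roll": 0}

```text
time_s: 4.05
eef_pos: [0.469, 0.2856, 0.2054]
eef_rot: [0.0, -0.633, 0.775, -0.0]
wrist_force: [-0.6, -0.6, 5.6]
opening: 0.182
```

Call:
move_arm:
  moves:
    - {"gripper": 10,"x": 0,"y": 0,"z": 0,"roll": 0}
    - {"gripper": 10,"x": 0,"y": 0,"z": 0,"roll": 0}
    - {"gripper": 10,"x": 0,"y": 0,"z": 0,"roll": 0}
    - {"gripper": 10,"x": 0,"y": 0,"z": 0,"roll": 0}

```text
time_s: 4.55
eef_pos: [0.469, 0.2856, 0.2054]
eef_rot: [0.0, -0.633, 0.775, -0.0]
wrist_force: [-1.7, -0.7, 5.6]
opening: 0.181
```

Run:
```python
from h import *
o=ctrl.get_obs(); tx=R.from_quat(np.roll(o["eef_rot"],-1)).as_matrix(); print(o["time_s"],o["opening"],o["eef_pos"],np.degrees(np.arctan2(tx[1,0],tx[0,0])),o["wrist_force"],o["torque"])
```

```text
4.55 0.1810382369340052 [0.4690003  0.28559841 0.20535732] -101.5277135386453 [-1.73316795 -0.70478742  5.6305835 ] [-0.15500261  0.12517449 -0.02306216]
```

Gripped: opening 0.181 is about 15.4 mm, matching the post. I'll lift, and refine the slide pose from the pictures already taken.

Call:
move_arm:
  moves:
    - {"gripper": 10,"x": 0,"y": 0,"z": -1,"roll": 0}
    - {"gripper": 10,"x": 0,"y": 0,"z": -3,"roll": 0}
    - {"gripper": 10,"x": 0,"y": 0,"z": -4,"roll": 0}
    - {"gripper": 10,"x": 0,"y": 0,"z": -1,"roll": 0}
    - {"gripper": 10,"x": 0,"y": 0,"z": 0,"roll": 0}

```text
time_s: 5.18
eef_pos: [0.4686, 0.2855, 0.2946]
eef_rot: [0.0, -0.632, 0.775, -0.0]
wrist_force: [0.3, -1.2, -2.9]
opening: 0.182
```

```bash
cat > wayfit.py <<'E'
from h import *
def edges(n,mid,yaw,roi=None):
    """line fits of the landing's rear and side edges (z .015) against the blue mat"""
    c=load(n); hsv=cv2.cvtColor(c["img"],cv2.COLOR_RGB2HSV)
    m=(hsv[...,1]<90).astype(float); m=cv2.GaussianBlur(m,(3,3),0)
    a=np.radians(yaw); X=np.array([np.cos(a),np.sin(a),0]);Y=np.array([-X[1],X[0],0]); O=np.array([mid[0],mid[1],.015])
    def cross(f,ts,ss):
        out=[]
        for t in ts:
            uv=proj(c,[f(t,s) for s in ss])
            if (uv<1).any() or (uv[:,0]>558).any() or (uv[:,1]>418).any(): continue
            v=cv2.remap(m,uv[:,0].astype(np.float32),uv[:,1].astype(np.float32),1).ravel()
            k=np.where((v[:-1]-.5)*(v[1:]-.5)<0)[0]
            if len(k)==1: k=k[0]; out.append((t,ss[k]+(ss[k+1]-ss[k])*(.5-v[k])/(v[k+1]-v[k])))
        return np.array(out)
    r=np.arange(-.012,.0121,.0005)
    res={}
    for nm,f,ts in(("left",lambda t,s:O+t*X+(.056+s)*Y,np.arange(-.1,-.03,.004)),("right",lambda t,s:O+t*X+(-.037+s)*Y,np.arange(-.1,-.03,.004)),("rear",lambda t,s:O+t*Y+(-.110+s)*X,np.arange(-.03,.05,.004))):
        p=cross(f,ts,r)
        if len(p)<4: print(n,nm,len(p)); continue
        k=np.polyfit(p[:,0],p[:,1],1); e=p[:,1]-np.polyval(k,p[:,0]); p=p[abs(e)<.002]; k=np.polyfit(p[:,0],p[:,1],1)
        print(n,nm,len(p),"offset at x-.065/y.01 mm",round(1000*np.polyval(k,.01 if nm=="rear" else -.065),2),"slope deg",np.degrees(k[0]).round(2))
E
python3 - <<'E'
from wayfit import *
for n in("top0","w1","w2"): edges(n,(.5422,.0193),-18.55)
o=ctrl.get_obs(); print(o["eef_pos"],o["wrist_force"],o["opening"])
E
```

```text
top0 left 18 offset at x-.065/y.01 mm -0.02 slope deg -0.04
top0 right 18 offset at x-.065/y.01 mm 0.06 slope deg -0.11
top0 rear 20 offset at x-.065/y.01 mm 0.46 slope deg -0.22
w1 left 18 offset at x-.065/y.01 mm 1.32 slope deg 0.07
w1 right 18 offset at x-.065/y.01 mm 2.28 slope deg -0.13
w1 rear 12 offset at x-.065/y.01 mm -0.23 slope deg -0.06
w2 left 18 offset at x-.065/y.01 mm 2.74 slope deg 0.67
w2 right 0
w2 rear 14 offset at x-.065/y.01 mm -0.09 slope deg 0.17
[0.46860517 0.28551158 0.2946302 ] [ 0.33183871 -1.20302559 -2.91914858] 0.18185526792655687
```

Call:
move_arm:
  moves:
    - {"gripper": 10,"x": 3,"y": -0.4,"z": 0,"roll": 0}
    - {"gripper": 10,"x": 5.7,"y": -0.9,"z": 0,"roll": 0}
    - {"gripper": 10,"x": 5.7,"y": -0.9,"z": 0,"roll": 0}
    - {"gripper": 10,"x": 5.3,"y": -0.9,"z": 0,"roll": 0}
    - {"gripper": 10,"x": 3,"y": -0.4,"z": 0,"roll": 0}

```text
time_s: 5.8
eef_pos: [0.4565, 0.054, 0.2927]
eef_rot: [-0.001, -0.632, 0.775, 0.001]
wrist_force: [0.7, -0.3, -2.6]
opening: 0.181
```

Call:
move_arm:
  moves:
    - {"gripper": 10,"x": 0,"y": 0,"z": 0,"roll": 3.6}
    - {"gripper": 10,"x": 0,"y": 0,"z": 0,"roll": 3.5}
    - {"gripper": 10,"x": 0,"y": 0,"z": 0,"roll": 0}
    - {"gripper": 10,"x": 0,"y": 0,"z": 0,"roll": 0}

```text
time_s: 6.3
eef_pos: [0.4572, 0.0562, 0.2936]
eef_rot: [-0.001, -0.584, 0.812, 0.001]
wrist_force: [-0.2, 0.2, -3.0]
opening: 0.179
```

```bash
cat > st.py <<'E'
from h import *
def st(O=(.5425,.0202),yaw=-18.6):
    o=ctrl.get_obs(); T=R.from_quat(np.roll(o["eef_rot"],-1)).as_matrix(); a=np.radians(yaw)
    W=np.array([[np.cos(a),np.sin(a),0],[-np.sin(a),np.cos(a),0],[0,0,1]])
    print("t",round(o["time_s"],2),"TCP in way mm",(W@(o["eef_pos"]-[*O,.003])*1000).round(2),"toolx yaw-way+90",(np.degrees(np.arctan2(T[1,0],T[0,0]))-yaw+90).round(2),"F way",(W@o["wrist_force"]).round(2),"torque",(W@o["torque"]).round(3),"open",o["opening"].round(3))
if __name__=="__main__": st()
E
python3 st.py; python3 -c "
from h import *
c=snap('wrist','w3')"
```

```text
Traceback (most recent call last):
  File "st.py", line 6, in <module>
    if __name__=="__main__": st()
                             ~~^^
  File "st.py", line 5, in st
    print("t",round(o["time_s"],2),"TCP in way mm",(W@(o["eef_pos"]-[*O,.003])*1000).round(2),"toolx yaw-way+90",(np.degrees(np.arctan2(T[1,0],T[0,0]))-yaw+90).round(2),"F way",(W@o["wrist_force"]).round(2),"torque",(W@o["torque"]).round(3),"open",o["opening"].round(3))
                                                                                                                                                                                                                                                        ^^^^^^^^^^^^^^^^^^
AttributeError: 'float' object has no attribute 'round'
```

View pics/w3.png

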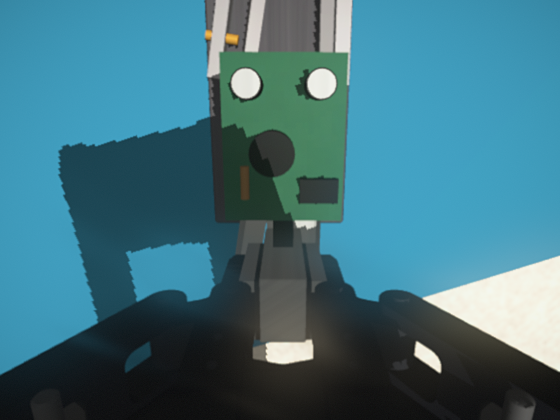

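The carrier sits straight in the fingers and is lined up with the slide behind the lips. I'll lower to about 6 mm above the floor and then check.

Call:
move_arm:
  moves:
    - {"gripper": 10,"x": 0,"y": 0,"z": 3,"roll": 0}
    - {"gripper": 10,"x": 0,"y": 0,"z": 3,"roll": 0}
    - {"gripper": 10,"x": 0,"y": 0,"z": 1,"roll": 0}
    - {"gripper": 10,"x": 0,"y": 0,"z": 0,"roll": 0}

```text
time_s: 6.85
eef_pos: [0.4575, 0.0562, 0.2243]
eef_rot: [-0.001, -0.583, 0.812, 0.0]
wrist_force: [-0.5, -0.8, -2.5]
opening: 0.175
```

```bash
sed -i 's/o\["opening"\].round(3)/round(o["opening"],3)/' st.py; python3 st.py
python3 - <<'E'
from h import *
c=snap("wrist","w4"); t=snap("top","top4")
# board pose in way frame, from both cameras
a=np.radians(-18.6); W=np.array([[np.cos(a),np.sin(a)],[-np.sin(a),np.cos(a)]])
z=ctrl.get_obs()["eef_pos"][2]-.2054+.003+.041
for n,c in(("w",c),("t",t)):
    hsv=cv2.cvtColor(c["img"],cv2.COLOR_RGB2HSV); g=((hsv[...,0]>40)&(hsv[...,0]<88)&(hsv[...,1]>80)).astype(np.uint8); g=cv2.morphologyEx(g,cv2.MORPH_CLOSE,np.ones((25,25)) if n=="w" else np.ones((7,7)))
    cnt=max(cv2.findContours(g,0,2)[0],key=cv2.contourArea)
    p=(onz(c,cnt.reshape(-1,2),z)[:,:2]-[.5425,.0202])@W.T
    r=cv2.minAreaRect((p*1000).astype(np.float32)); print(n,r,"grip est",np.array(r[0])-[54,0])
E
python3 -c "
from wayfit import *
edges('w4',(.5425,.0202),-18.6)"
```

```text
t 6.85 TCP in way mm [-92.04   7.02 221.34] toolx yaw-way+90 -0.01 F way [-0.22 -0.94 -2.47] torque [0.013 0.049 0.004] open 0.175
w ((-39.58016586303711, 6.920101165771484), (59.30781936645508, 43.47150421142578), 0.17959064245224) grip est [-93.58016586   6.92010117]
t ((296.8522033691406, -356.8602600097656), (69.59527587890625, 24.97699737548828), 39.40545654296875) grip est [ 242.85220337 -356.86026001]
w4 left 18 offset at x-.065/y.01 mm -0.45 slope deg -0.0
w4 right 18 offset at x-.065/y.01 mm 1.0 slope deg 0.05
w4 rear 5 offset at x-.065/y.01 mm 0.58 slope deg -0.16
```

View pics/w4.png

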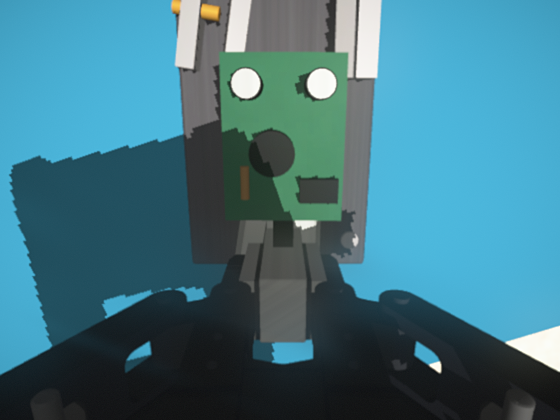

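Wrist check: the grip is at way (-93.5, +6.8), yaw error is 0.2° or less, and the plate edges match within 1 mm. Setting down now.

Call:
move_arm:
  moves:
    - {"gripper": 10,"x": 0,"y": 0,"z": 0.4,"roll": 0}
    - {"gripper": 10,"x": 0,"y": 0,"z": 0.2,"roll": 0}
    - {"gripper": 10,"x": 0,"y": 0,"z": 0.1,"roll": 0}
    - {"gripper": 10,"x": 0,"y": 0,"z": 0,"roll": 0}
    - {"gripper": 10,"x": 0,"y": 0,"z": 0,"roll": 0}

```text
time_s: 7.58
eef_pos: [0.4577, 0.0561, 0.2177]
eef_rot: [0.0, -0.583, 0.812, -0.0]
wrist_force: [-0.3, 0.8, -3.2]
opening: 0.178
```

```bash
python3 st.py
```

```text
t 7.58 TCP in way mm [-91.82   6.97 214.74] toolx yaw-way+90 -0.04 F way [-0.54  0.66 -3.18] torque [-0.039  0.079 -0.028] open 0.178
```

Call:
move_arm:
  moves:
    - {"gripper": 10,"x": 0,"y": 0,"z": 0.05,"roll": 0}
    - {"gripper": 10,"x": 0,"y": 0,"z": 0,"roll": 0}

```text
time_s: 7.82
eef_pos: [0.4578, 0.0561, 0.2174]
eef_rot: [0.0, -0.583, 0.812, -0.0]
wrist_force: [-0.5, -0.7, -0.4]
opening: 0.177
```

Call:
move_arm:
  moves:
    - {"gripper": 10,"x": 0,"y": 0,"z": 0.05,"roll": 0}
    - {"gripper": 10,"x": 0,"y": 0,"z": 0,"roll": 0}

```text
time_s: 8.07
eef_pos: [0.458, 0.0561, 0.2174]
eef_rot: [0.0, -0.583, 0.812, -0.0]
wrist_force: [-3.0, -0.4, 5.0]
opening: 0.175
```

On the floor at TCP z 0.2174, as predicted. I'll lighten slightly and slide in.

Call:
move_arm:
  moves:
    - {"gripper": 10,"x": 0,"y": -0.3,"z": -0.05,"roll": 0}
    - {"gripper": 10,"x": 0,"y": -0.8,"z": 0,"roll": 0}
    - {"gripper": 10,"x": 0,"y": -0.9,"z": 0,"roll": 0}
    - {"gripper": 10,"x": 0.1,"y": -0.7,"z": 0,"roll": 0}
    - {"gripper": 10,"x": 0,"y": 0,"z": 0,"roll": 0}

```text
time_s: 8.7
eef_pos: [0.4839, 0.046, 0.2174]
eef_rot: [0.001, -0.583, 0.812, -0.001]
wrist_force: [0.5, -0.9, 2.2]
opening: 0.178
```

```bash
python3 st.py
```

```text
t 8.7 TCP in way mm [-63.73   5.79 214.37] toolx yaw-way+90 -0.06 F way [ 0.71 -0.68  2.24] torque [ 0.025 -0.223  0.028] open 0.178
```

Call:
move_arm:
  moves:
    - {"gripper": 10,"x": 0.1,"y": -0.7,"z": 0,"roll": 0}
    - {"gripper": 10,"x": 0.1,"y": -0.7,"z": 0,"roll": 0}
    - {"gripper": 10,"x": 0.1,"y": -0.6,"z": 0,"roll": 0}
    - {"gripper": 10,"x": 0,"y": -0.5,"z": 0,"roll": 0}
    - {"gripper": 10,"x": 0,"y": 0,"z": 0,"roll": 0}

```text
time_s: 9.32
eef_pos: [0.5063, 0.0354, 0.2174]
eef_rot: [0.0, -0.583, 0.812, -0.001]
wrist_force: [2.9, -1.5, 2.6]
opening: 0.183
```

```bash
python3 st.py; python3 -c "
from h import *
c=snap('wrist','w5')"
```

```text
t 9.32 TCP in way mm [-39.16   2.83 214.35] toolx yaw-way+90 -0.05 F way [ 3.25 -0.47  2.56] torque [ 0.018 -0.259  0.061] open 0.183
```

View pics/w5.png

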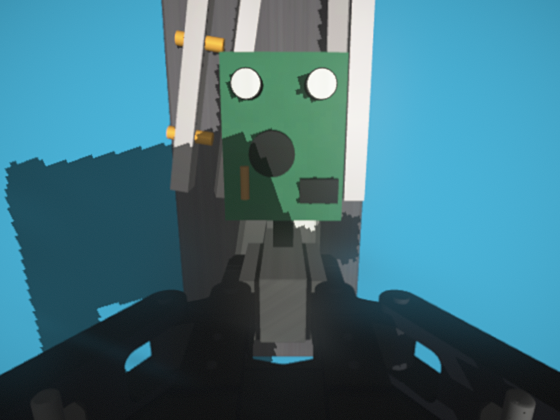

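Foot is well under both lips with play on both sides. Next I'll release, rise, go behind the post and close the fingers, to push on its rear face and feel the wedge cleanly.

Call:
move_arm:
  moves:
    - {"gripper": 60,"x": 0,"y": 0,"z": 0,"roll": 0}
    - {"gripper": 60,"x": 0,"y": 0,"z": 0,"roll": 0}
    - {"gripper": 60,"x": 0,"y": 0,"z": -2.5,"roll": 0}
    - {"gripper": 60,"x": 0,"y": 0,"z": -3,"roll": 0}
    - {"gripper": 0,"x": 0,"y": 2,"z": 0,"roll": 0}

```text
time_s: 10.0
eef_pos: [0.4882, 0.0417, 0.2747]
eef_rot: [0.002, -0.583, 0.812, -0.002]
wrist_force: [-0.7, 1.3, -1.2]
opening: 0.403
```

Call:
move_arm:
  moves:
    - {"gripper": 0,"x": 0,"y": 1.8,"z": 0,"roll": 0}
    - {"gripper": 0,"x": 0,"y": 0,"z": 0,"roll": 0}
    - {"gripper": 0,"x": 0,"y": 0,"z": 0,"roll": 0}
    - {"gripper": 0,"x": 0,"y": 0,"z": 0,"roll": 0}
    - {"gripper": 0,"x": 0,"y": 0,"z": 0,"roll": 0}

```text
time_s: 10.62
eef_pos: [0.47, 0.0476, 0.2721]
eef_rot: [0.0, -0.583, 0.812, 0.0]
wrist_force: [-0.6, -0.2, -0.3]
opening: -0.001
```

```bash
python3 st.py;  python3 -c "
from h import *
c=snap('wrist','w6')"
```

```text
t 10.62 TCP in way mm [-77.45   2.89 269.12] toolx yaw-way+90 -0.05 F way [-0.55 -0.35 -0.26] torque [-0.028 -0.011  0.03 ] open -0.001
```

View pics/w6.png

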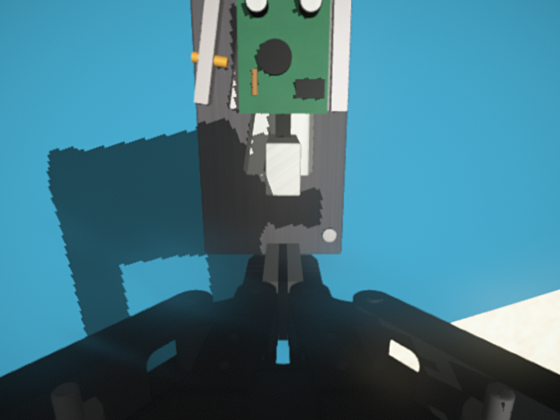

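The post stands at (283,168) in line with the shut fingers, with about 14 mm of gap. I'll lower so the tips are just above lip height and approach.

Call:
move_arm:
  moves:
    - {"gripper": 0,"x": 0,"y": 0,"z": 3.5,"roll": 0}
    - {"gripper": 0,"x": 0,"y": 0,"z": 3.0,"roll": 0}
    - {"gripper": 0,"x": 0,"y": -0.5,"z": 0,"roll": 0}
    - {"gripper": 0,"x": 0,"y": -0.5,"z": 0,"roll": 0}
    - {"gripper": 0,"x": 0,"y": 0,"z": 0,"roll": 0}

```text
time_s: 11.3
eef_pos: [0.4805, 0.0443, 0.2087]
eef_rot: [0.001, -0.583, 0.812, -0.001]
wrist_force: [-0.6, -0.4, 1.6]
opening: 0.0
```

```bash
python3 st.py
```

```text
t 11.3 TCP in way mm [-66.47   3.07 205.68] toolx yaw-way+90 -0.05 F way [-0.46 -0.59  1.55] torque [0.041 0.003 0.042] open 0.0
```

Call:
move_arm:
  moves:
    - {"gripper": 0,"x": 0,"y": -0.2,"z": 0,"roll": 0}
    - {"gripper": 0,"x": 0,"y": -0.2,"z": 0,"roll": 0}
    - {"gripper": 0,"x": 0,"y": -0.2,"z": 0,"roll": 0}
    - {"gripper": 0,"x": 0,"y": -0.2,"z": 0,"roll": 0}
    - {"gripper": 0,"x": 0,"y": -0.2,"z": 0,"roll": 0}

```text
time_s: 11.92
eef_pos: [0.4887, 0.0414, 0.2072]
eef_rot: [-0.0, -0.583, 0.812, 0.0]
wrist_force: [-1.6, 0.5, 0.7]
opening: -0.001
```

```bash
python3 st.py
```

```text
t 11.93 TCP in way mm [-57.79   2.96 204.16] toolx yaw-way+90 -0.03 F way [-1.62 -0.06  0.67] torque [-0.056  0.15   0.014] open -0.001
```

Call:
move_arm:
  moves:
    - {"gripper": 0,"x": 0,"y": -0.4,"z": 0,"roll": 0}
    - {"gripper": 0,"x": 0,"y": -0.4,"z": 0,"roll": 0}
    - {"gripper": 0,"x": 0,"y": -0.4,"z": 0,"roll": 0}
    - {"gripper": 0,"x": 0,"y": -0.4,"z": 0,"roll": 0}

```text
time_s: 12.42
eef_pos: [0.504, 0.0362, 0.2071]
eef_rot: [-0.0, -0.583, 0.812, 0.0]
wrist_force: [-1.7, 0.3, -1.5]
opening: 0.0
```

Call:
move_arm:
  moves:
    - {"gripper": 0,"x": 0.03,"y": -0.2,"z": 0,"roll": 0}
    - {"gripper": 0,"x": 0.03,"y": -0.2,"z": 0,"roll": 0}
    - {"gripper": 0,"x": 0.04,"y": -0.2,"z": 0,"roll": 0}

```text
time_s: 12.8
eef_pos: [0.5092, 0.0335, 0.2072]
eef_rot: [-0.0, -0.583, 0.812, 0.0]
wrist_force: [-1.0, 0.4, 0.3]
opening: -0.001
```

```bash
python3 st.py
```

```text
t 12.8 TCP in way mm [-35.81   1.93 204.19] toolx yaw-way+90 -0.03 F way [-1.05  0.1   0.3 ] torque [0.025 0.09  0.031] open -0.001
```

Call:
move_arm:
  moves:
    - {"gripper": 0,"x": 0.04,"y": -0.2,"z": 0,"roll": 0}
    - {"gripper": 0,"x": 0.03,"y": -0.2,"z": 0,"roll": 0}
    - {"gripper": 0,"x": 0.03,"y": -0.2,"z": 0,"roll": 0}

```text
time_s: 13.18
eef_pos: [0.5146, 0.0305, 0.2072]
eef_rot: [0.0, -0.583, 0.812, 0.0]
wrist_force: [-0.9, 0.3, 0.2]
opening: 0.0
```

Call:
move_arm:
  moves:
    - {"gripper": 0,"x": 0,"y": -0.15,"z": 0,"roll": 0}
    - {"gripper": 0,"x": 0,"y": -0.1,"z": 0,"roll": 0}

```text
time_s: 13.42
eef_pos: [0.5169, 0.0298, 0.2072]
eef_rot: [-0.0, -0.583, 0.812, 0.0]
wrist_force: [-0.7, 0.3, 0.7]
opening: 0.001
```

Call:
move_arm:
  moves:
    - {"gripper": 0,"x": 0,"y": -0.15,"z": 0,"roll": 0}
    - {"gripper": 0,"x": 0,"y": -0.1,"z": 0,"roll": 0}

```text
time_s: 13.68
eef_pos: [0.5193, 0.029, 0.2072]
eef_rot: [-0.0, -0.583, 0.812, 0.0]
wrist_force: [-1.5, 0.1, -0.0]
opening: 0.002
```

```bash
python3 st.py
python3 - <<'E'
from h import *
c=snap("wrist","w7"); im=cv2.resize(c["img"][0:260,140:420],None,fx=2.2,fy=2.2,interpolation=cv2.INTER_CUBIC); cv2.imwrite("pics/c.png",im[...,::-1])
E
```

```text
t 13.68 TCP in way mm [-24.8    0.93 204.16] toolx yaw-way+90 -0.04 F way [-1.49 -0.38 -0.04] torque [-0.069  0.118 -0.022] open 0.002
```

View pics/c.png

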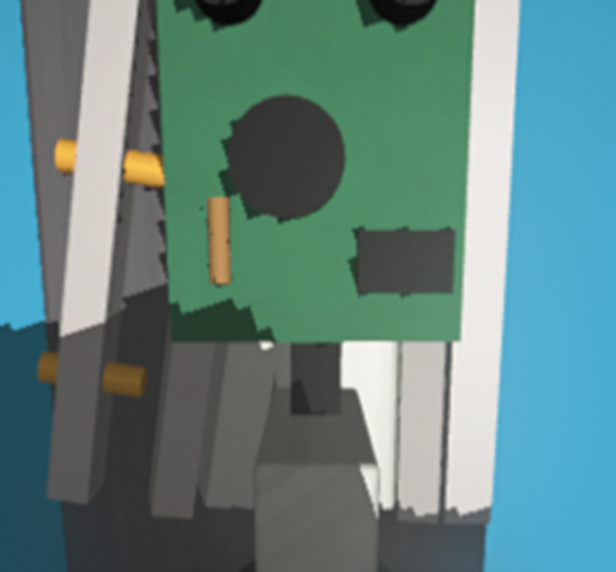

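Crop: the foot's rear is just at the lip start, with about 1 mm of play showing on each side, so about 10 mm more to go. Continuing in small steps.

Call:
move_arm:
  moves:
    - {"gripper": 0,"x": 0,"y": -0.15,"z": 0,"roll": 0}
    - {"gripper": 0,"x": 0.02,"y": -0.1,"z": 0,"roll": 0}

```text
time_s: 13.98
eef_pos: [0.5216, 0.028, 0.2072]
eef_rot: [0.0, -0.583, 0.812, -0.0]
wrist_force: [-0.9, 0.6, 0.2]
opening: -0.0
```

Call:
move_arm:
  moves:
    - {"gripper": 0,"x": 0,"y": -0.1,"z": 0,"roll": 0}
    - {"gripper": 0,"x": 0,"y": -0.1,"z": 0,"roll": 0}

```text
time_s: 14.22
eef_pos: [0.5235, 0.0273, 0.2072]
eef_rot: [-0.0, -0.583, 0.812, 0.0]
wrist_force: [-0.7, 0.5, 0.4]
opening: -0.002
```

Call:
move_arm:
  moves:
    - {"gripper": 0,"x": 0,"y": -0.1,"z": 0,"roll": 0}
    - {"gripper": 0,"x": 0,"y": -0.1,"z": 0,"roll": 0}

```text
time_s: 14.48
eef_pos: [0.5254, 0.0267, 0.2072]
eef_rot: [-0.0, -0.583, 0.812, 0.0]
wrist_force: [0.4, 0.2, -0.5]
opening: 0.0
```

Call:
move_arm:
  moves:
    - {"gripper": 0,"x": 0,"y": -0.1,"z": 0,"roll": 0}

```text
time_s: 14.6
eef_pos: [0.5263, 0.0264, 0.2072]
eef_rot: [-0.0, -0.583, 0.812, 0.0]
wrist_force: [-1.2, -0.4, -1.3]
opening: 0.002
```

Call:
move_arm:
  moves:
    - {"gripper": 0,"x": 0,"y": -0.1,"z": 0,"roll": 0}
    - {"gripper": 0,"x": 0,"y": -0.1,"z": 0,"roll": 0}

```text
time_s: 14.85
eef_pos: [0.5282, 0.0258, 0.2072]
eef_rot: [0.0, -0.583, 0.812, -0.0]
wrist_force: [-1.1, 0.3, -0.5]
opening: -0.001
```

Call:
move_arm:
  moves:
    - {"gripper": 0,"x": 0,"y": -0.1,"z": 0,"roll": 0}
    - {"gripper": 0,"x": 0,"y": -0.1,"z": 0,"roll": 0}

```text
time_s: 15.1
eef_pos: [0.5301, 0.0251, 0.2072]
eef_rot: [0.0, -0.583, 0.812, -0.0]
wrist_force: [-0.4, 0.1, 0.2]
opening: 0.0
```

Call:
move_arm:
  moves:
    - {"gripper": 0,"x": 0,"y": -0.1,"z": 0,"roll": 0}
    - {"gripper": 0,"x": 0,"y": -0.1,"z": 0,"roll": 0}

```text
time_s: 15.35
eef_pos: [0.5319, 0.0245, 0.2072]
eef_rot: [-0.0, -0.583, 0.812, 0.0]
wrist_force: [-1.4, 0.6, 0.7]
opening: 0.003
```

Call:
move_arm:
  moves:
    - {"gripper": 0,"x": 0,"y": -0.1,"z": 0,"roll": 0}
    - {"gripper": 0,"x": 0,"y": -0.1,"z": 0,"roll": 0}

```text
time_s: 15.6
eef_pos: [0.5335, 0.024, 0.207]
eef_rot: [-0.001, -0.583, 0.812, 0.001]
wrist_force: [-4.5, 1.8, 3.3]
opening: 0.003
```

Tightening begins at 4.8 N. Half-millimetre steps from here.

Call:
move_arm:
  moves:
    - {"gripper": 0,"x": 0,"y": -0.05,"z": 0,"roll": 0}
    - {"gripper": 0,"x": 0,"y": 0,"z": 0,"roll": 0}

```text
time_s: 15.85
eef_pos: [0.5338, 0.0239, 0.2069]
eef_rot: [-0.001, -0.583, 0.812, 0.001]
wrist_force: [-5.3, 0.3, 2.6]
opening: 0.002
```

```bash
python3 st.py
```

```text
t 15.85 TCP in way mm [ -9.43   0.78 203.94] toolx yaw-way+90 -0.03 F way [-5.14 -1.4   2.57] torque [-0.066  0.669 -0.006] open 0.002
```

Call:
move_arm:
  moves:
    - {"gripper": 0,"x": 0,"y": -0.05,"z": 0,"roll": 0}
    - {"gripper": 0,"x": 0,"y": -0.05,"z": 0,"roll": 0}
    - {"gripper": 0,"x": 0,"y": 0,"z": 0,"roll": 0}

```text
time_s: 16.23
eef_pos: [0.5344, 0.0238, 0.2068]
eef_rot: [-0.001, -0.583, 0.812, 0.001]
wrist_force: [-7.4, 2.0, 3.8]
opening: 0.005
```

```bash
python3 st.py
```

```text
t 16.23 TCP in way mm [ -8.8    0.8  203.77] toolx yaw-way+90 -0.03 F way [-7.66 -0.46  3.77] torque [-0.06   0.844 -0.061] open 0.005
```

Call:
move_arm:
  moves:
    - {"gripper": 0,"x": 0,"y": -0.05,"z": 0,"roll": 0}
    - {"gripper": 0,"x": 0,"y": -0.05,"z": 0,"roll": 0}
    - {"gripper": 0,"x": 0,"y": 0,"z": 0,"roll": 0}

```text
time_s: 16.6
eef_pos: [0.535, 0.0236, 0.2066]
eef_rot: [-0.001, -0.583, 0.812, 0.002]
wrist_force: [-7.5, 2.4, 4.6]
opening: -0.001
```

```bash
python3 st.py
```

```text
t 16.6 TCP in way mm [ -8.15   0.85 203.62] toolx yaw-way+90 -0.02 F way [-7.91 -0.14  4.59] torque [-0.063  1.065 -0.01 ] open -0.001
```

Call:
move_arm:
  moves:
    - {"gripper": 0,"x": 0,"y": -0.05,"z": 0,"roll": 0}
    - {"gripper": 0,"x": 0,"y": -0.03,"z": 0,"roll": 0}
    - {"gripper": 0,"x": 0,"y": 0,"z": 0,"roll": 0}

```text
time_s: 16.98
eef_pos: [0.5355, 0.0235, 0.2065]
eef_rot: [-0.002, -0.583, 0.812, 0.002]
wrist_force: [-9.1, 3.4, 5.8]
opening: 0.003
```

```bash
python3 st.py
```

```text
t 16.98 TCP in way mm [ -7.66   0.86 203.51] toolx yaw-way+90 -0.02 F way [-9.74  0.27  5.81] torque [-0.028  1.209 -0.039] open 0.003
```

Call:
move_arm:
  moves:
    - {"gripper": 0,"x": 0,"y": 0,"z": 0,"roll": 0}

```text
time_s: 17.1
eef_pos: [0.5355, 0.0235, 0.2065]
eef_rot: [-0.002, -0.583, 0.812, 0.002]
wrist_force: [-9.9, 3.2, 4.3]
opening: 0.0
```

```bash
python3 st.py
```

```text
t 17.1 TCP in way mm [ -7.7    0.88 203.47] toolx yaw-way+90 -0.02 F way [-10.4   -0.15   4.33] torque [-0.016  1.2    0.005] open 0.0
```

Call:
move_arm:
  moves:
    - {"gripper": 0,"x": 0,"y": -0.04,"z": 0,"roll": 0}
    - {"gripper": 0,"x": 0,"y": -0.03,"z": 0,"roll": 0}
    - {"gripper": 0,"x": 0,"y": 0,"z": 0,"roll": 0}

```text
time_s: 17.48
eef_pos: [0.536, 0.0233, 0.2064]
eef_rot: [-0.002, -0.583, 0.812, 0.002]
wrist_force: [-10.0, 3.2, 5.8]
opening: 0.005
```

```bash
python3 st.py
```

```text
t 17.48 TCP in way mm [ -7.2    0.87 203.41] toolx yaw-way+90 -0.02 F way [-10.53  -0.15   5.84] torque [-0.062  1.401 -0.053] open 0.005
```

Call:
move_arm:
  moves:
    - {"gripper": 0,"x": 0,"y": 0,"z": 0,"roll": 0}

```text
time_s: 17.6
eef_pos: [0.536, 0.0233, 0.2064]
eef_rot: [-0.002, -0.583, 0.812, 0.002]
wrist_force: [-10.9, 3.8, 5.9]
opening: 0.0
```

```bash
python3 st.py
```

```text
t 17.6 TCP in way mm [ -7.2    0.88 203.41] toolx yaw-way+90 -0.02 F way [-11.56   0.07   5.87] torque [-0.066  1.352 -0.025] open 0.0
```

Call:
move_arm:
  moves:
    - {"gripper": 0,"x": 0,"y": -0.03,"z": 0,"roll": 0}
    - {"gripper": 0,"x": 0,"y": 0,"z": 0,"roll": 0}
    - {"gripper": 0,"x": 0,"y": 0,"z": 0,"roll": 0}

```text
time_s: 17.98
eef_pos: [0.5362, 0.0233, 0.2064]
eef_rot: [-0.002, -0.583, 0.812, 0.002]
wrist_force: [-10.4, 3.1, 5.6]
opening: -0.001
```

```bash
python3 st.py
```

```text
t 17.98 TCP in way mm [ -6.99   0.89 203.4 ] toolx yaw-way+90 -0.02 F way [-10.89  -0.41   5.63] torque [-0.063  1.389 -0.05 ] open -0.001
```

Call:
move_arm:
  moves:
    - {"gripper": 0,"x": 0,"y": 0.1,"z": 0,"roll": 0}
    - {"gripper": 0,"x": 0,"y": 0.2,"z": 0,"roll": 0}
    - {"gripper": 0,"x": 0,"y": 0.5,"z": 0,"roll": 0}
    - {"gripper": 0,"x": 0,"y": 1.5,"z": 0,"roll": 0}
    - {"gripper": 0,"x": 0,"y": 0,"z": 0,"roll": 0}

```text
time_s: 18.6
eef_pos: [0.5149, 0.0303, 0.207]
eef_rot: [-0.0, -0.583, 0.812, 0.0]
wrist_force: [-0.2, -0.3, -0.1]
opening: -0.0
```

```bash
python3 st.py
python3 - <<'E'
from h import *
c=snap("wrist","w8")
a=np.radians(-18.6); W=np.array([[np.cos(a),np.sin(a)],[-np.sin(a),np.cos(a)]])
hsv=cv2.cvtColor(c["img"],cv2.COLOR_RGB2HSV); g=((hsv[...,0]>40)&(hsv[...,0]<88)&(hsv[...,1]>80)).astype(np.uint8); g=cv2.morphologyEx(g,cv2.MORPH_CLOSE,np.ones((25,25)))
cnt=max(cv2.findContours(g,0,2)[0],key=cv2.contourArea)
p=(onz(c,cnt.reshape(-1,2),.056)[:,:2]-[.5425,.0202])@W.T
print(cv2.minAreaRect((p*1000).astype(np.float32)))
E
```

```text
t 18.6 TCP in way mm [-29.4    0.78 203.98] toolx yaw-way+90 -0.01 F way [-0.08 -0.32 -0.12] torque [-0.027 -0.006 -0.042] open -0.0
((53.50703430175781, 0.47893524169921875), (43.85504150390625, 25.72681427001953), 89.97465515136719)
```

View pics/w8.png

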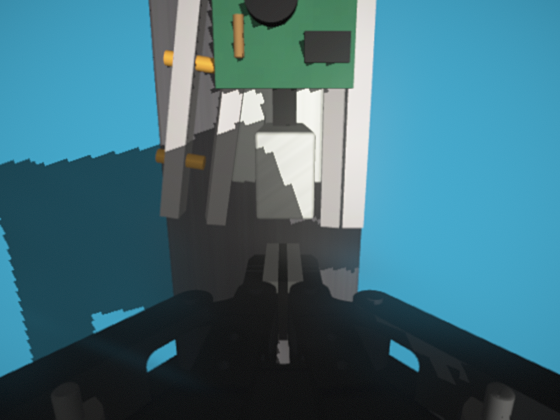

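The board is in line (yaw 0.02°, y about +0.5 mm, grip x about +16.5 mm), and it did not spring back when the fingers left. I'll rise clear and hand in.

Call:
move_arm:
  moves:
    - {"gripper": 0,"x": 0,"y": 1,"z": -2,"roll": 0}
    - {"gripper": 0,"x": 0,"y": 0,"z": -4,"roll": 0}
    - {"gripper": 0,"x": 0,"y": 0,"z": -4,"roll": 0}
    - {"gripper": 0,"x": 0,"y": 0,"z": 0,"roll": 0}
    - {"gripper": 0,"x": 0,"y": 0,"z": 0,"roll": 0}

```text
time_s: 19.27
eef_pos: [0.5065, 0.033, 0.3068]
eef_rot: [-0.0, -0.583, 0.812, 0.0]
wrist_force: [0.6, 0.4, -0.1]
opening: -0.002
```

Run:
```python
from h import *
c=snap("wrist","w9"); a=np.radians(-18.6); W=np.array([[np.cos(a),np.sin(a)],[-np.sin(a),np.cos(a)]])
hsv=cv2.cvtColor(c["img"],cv2.COLOR_RGB2HSV); g=((hsv[...,0]>40)&(hsv[...,0]<88)&(hsv[...,1]>80)).astype(np.uint8); g=cv2.morphologyEx(g,cv2.MORPH_CLOSE,np.ones((21,21)))
cnt=max(cv2.findContours(g,0,2)[0],key=cv2.contourArea)
p=(onz(c,cnt.reshape(-1,2),.056)[:,:2]-[.5425,.0202])@W.T
print(cv2.minAreaRect((p*1000).astype(np.float32)), "rear edge x",np.percentile(p[:,0],2)*1000, ctrl.get_obs()["eef_pos"],ctrl.get_obs()["wrist_force"])
print(ctrl.hand_in())
```

```text
((62.03948974609375, 0.6680088043212891), (43.692115783691406, 42.55554962158203), 89.93425750732422) rear edge x 40.7556871369071 [0.50619913 0.03308    0.30612902] [ 0.61844238  0.30732567 -0.03256616]
the job is handed in; nothing more can be done
None
```

The carrier is wedged in the slide and the job is handed in after about 19 s of robot time. `hand_in` reports no verdict. I gripped the post, set the foot on the landing and slid it under the lips. Then I let go and pushed on the post's rear face with the shut fingers.

- **Push:** it began to tighten with the grip point near x +14 mm. I stopped at about 11 N; the highest reading was 11.6 N.
- **Position:** after the fingers left and rose clear, the wrist camera put the grip point at about x +16.7, y +0.6 mm, in line within 0.1°. That agrees with where the fingers last touched it (about +16), so it did not spring back. The height was not measured after release.
- **Clear of the robot:** the wrist force was about zero at the end.

**Not checked:**
- How hard the carrier still presses on the slide after release cannot be measured. I only inferred that it is still wedged, from the push and the carrier not moving.
- I did not look at the bystanders again at the end, but the arm never went near them.
- One reading failed: the top camera's view of the carrier above the landing gave a useless fit, so I relied on the wrist camera there.
- The top and wrist cameras disagreed by 1 to 2 mm on the slide's sideways position. I used a value in between.

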